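# Build the crimp tooling stack on the setting plate

### The arm

A 6-joint arm with a two-finger parallel gripper is mounted at the origin on the work surface. World frame = base frame: x ahead of the robot, y to its left, z up, the work surface at z = 0. Lengths are in mm, angles in degrees, forces in N, time in s.
With the tool pointing down it reaches from about 325 to 900 mm from the base axis. Payload 3.5 kg.
Tool frame: the origin (TCP) lies midway between the tips of the shut fingers; the grasp point (between the pads) lies 19 mm behind it; z points along the fingers, y is the line along which they close (so a half turn about z gives the same grasp; the last joint's range is limited). The gripper opens to 85 mm and grips with 20 to 120 N. Pads are 22 mm wide; open, the fingers measure 114 mm over their backs; the gripper's body (76 mm by 85 mm) begins 54 mm behind the grasp point. The pads swing forward as they close: fully open they stand 13 mm farther back than shut.
Start: joints at [65.294, 15.837, -1.513, 72.651, 0, 84.076], TCP at [201.232, 591.716, 231.313] pointing down, gripper open.
Joint ranges: [-178.77, 178.77], [-48.84, 107.48], [-61.69, 71.31], [-111.58, 123.2], [-90, 87.43], [-180, 180]. Speed limits (degrees/s): [147.25, 147.25, 180, 180, 180, 180].

### API

Orientations are given as a 3x3 rotation matrix whose columns are the frame's x, y, z axes.
In Python, from rig import readout, viewer, finish_job gives the robot as it stands.
- The arm moves only by the shell command python3 -m pendant 'ROWS' [OPENING] [FORCE]. ROWS is JSON, a list of rows, each a list of 2 entries, a list of its own where there are three numbers: the shift along the tool's x, y, z in m, then the turn about the tool's z in degrees. A call has 1 to 12 rows; each row shifts and turns the commanded pose from where the row before left it, along the tool's axes as they then stand; what a row does not reach is not made up. A row lasts 1/12 s, in which the tool goes at most 41.7 mm and 7.16 degrees, less where a joint would pass 70% of its speed; a pose out of reach is approached as far as the arm can. A call with a gripper value outside its range is refused whole. OPENING is the opening, from 0 (shut) to 1 (fully open), set as the call begins (- or left out, the last holds). The fingers move at their own pace and stop on an object; FORCE is the grip in N (left out, the last holds). Time passes only in rows, so rows that do not move let the fingers close. It gives the time, the measured TCP pose, the force, the opening and the grip force at its end, in the units of the state.
- readout.get_obs(): the state, without advancing time (a new reading comes with each control period).
- viewer.read_camera(name): name is "scene" or "top" or "wrist"; returns a dict with "color" (384x512x3 uint8, blue, green, red), "fx", "fy", "cx", "cy" (pixels), "k1" (the pictures are not rectified: a ray, as slopes to the right and down, at radius r is drawn at 1 + k1 r^2 times it, then the intrinsics apply), "extrinsics" (4x4, takes a point from camera to world coordinates); the wrist camera has in their place "tool_from_camera" (4x4, takes a point from camera to tool coordinates, whose origin is the TCP and whose axes are the flange's). Camera axes: x right, y up, looking along -z (the intrinsics and any distortion apply to the point x, -y, -z); pixel columns grow to the right and rows downward; lengths in mm; the calibration is good to about 2 mm. A picture is of the moment at which its call begins: read the wrist's pose just before it. There is no depth.
- finish_job(): hands the job in; it is judged then, once.
The state is a dict: "t": time; "qpos": joint angles; "joint_velocities": joint speeds; "effort": joint torques, N m; "tcp_pos": TCP position; "orientation": TCP orientation; "contact_force": force on the tool from outside, world axes, zero at the start; "torque": the same for the moment, N m; "opening": opening from 0.0 (shut) to 1.0 (fully open); "finger_force": force on a finger pad.
Only numpy, scipy, OpenCV 4.12 (cv2) and the standard library are available. Lean on these libraries where they do the work, as an engineer would, in place of code of your own. Each camera call takes 0.05 s, during which the arm holds its last target. There are 200 camera calls.

### The job

Set up the crimp tooling: first lift the white blanking block off the dark setting plate and stand it upright in the yellow bin. Then build the stack on the plate: the tall riser squarely on the middle of the plate, along its bright seat; the round spacer flat on the middle of the riser; and the notched anvil upright on the middle of the spacer, its long way along the riser. Leave the low riser where it lies.

Things in the scene. Friction and masses are not known exactly. Their poses are not given: they have to be found in the camera images.
- plate: Setting plate: dark steel plate screwed to the bench, 130 (x) x 100 (y) x 25 mm high. Origin: centre of its underside, so its top is at z = 25. A bright seat 84 (x) x 54 (y) mm is let in flush at the middle of its top. It does not move.
- bin: Yellow plastic bin, open on top, screwed to the bench: 140 (x) x 120 (y) x 45 mm high outside, walls and floor 4 mm thick, empty. Origin: centre of its underside.
- blank: White plastic blanking block, at the start standing on the seat of the setting plate: a foot 60 (x) x 44 (y) x 16 mm high, with an upright round grip stem, 26 mm diameter, from z = 16 to z = 56 in its middle. 80 g or so. Origin: centre of its underside.
- tall_riser: Tall riser: bare aluminium block 80 (x) x 50 (y) x 40 mm high with four dark bolt holes near the corners of its top (surface marks only). About 0.43 kg. Origin: centre of its underside.
- low_riser: Low riser, not needed: bare aluminium block 80 (x) x 50 (y) x 20 mm high with only two dark bolt holes in its top. Origin: centre of its underside.
- spacer: Spacer: round bright steel ring lying flat, 56 mm outside diameter, 20 mm hole, 16 mm high. About 0.26 kg. Origin: centre of its underside, on the ring's axis.
- anvil: Crimp anvil: dark steel, 44 mm high. Square foot 38 x 38 x 14 mm; on it an upright body 36 (x, the long way) x 24 (y) mm, from z = 14 to z = 44, whose bright top has a notch 10 mm wide and 8 mm deep running across it along y. About 0.34 kg. Origin: centre of its underside.
Mind the look-alikes: they are no part of the job. What is shaped like the tall_riser but blue or green is not meant. Leave any purple look-alike of the spacer alone.

How it is judged (in metres and radians):
On the way, in this order (a step that is already met when the one before it is completed fails the run):
1. the blanking block stands in the bin, released (x of blank in the frame of bin between -0.06 and 0.06 m and y of blank in the frame of bin between -0.05 and 0.05 m and z of blank in the frame of bin between -0.002 and 0.012 m and angle between blank's own z axis and vertical below 0.15 rad and linear speed of blank below 0.03 m/s and angular speed of blank below 0.3 rad/s and contact force between blank and the fingers below 0.1 N), for 0.2 s.
2. the tall riser lies on the middle of the plate along its seat, released (horizontal distance between tall_riser and plate below 0.01 m and z of tall_riser in the frame of plate between 0.021 and 0.029 m and angle between tall_riser's own z axis and vertical below 0.08 rad and angle between the x axis of tall_riser and the x axis of plate, either way round below 0.2 rad and linear speed of tall_riser below 0.03 m/s and angular speed of tall_riser below 0.3 rad/s and contact force between tall_riser and the fingers below 0.1 N), for 0.2 s.
3. the spacer lies on the middle of the tall riser on the plate, released (horizontal distance between tall_riser and plate below 0.01 m and z of tall_riser in the frame of plate between 0.021 and 0.029 m and angle between each of tall_riser, spacer's own z axis and vertical below 0.08 rad and angle between the x axis of tall_riser and the x axis of plate, either way round below 0.2 rad and horizontal distance between spacer and tall_riser below 0.01 m and z of spacer in the frame of tall_riser between 0.036 and 0.044 m and linear speed of spacer below 0.03 m/s and angular speed of spacer below 0.3 rad/s and contact force between spacer and the fingers below 0.1 N), for 0.2 s.
At the end, for the whole second after the job is handed in: Blanking block upright on the bin floor; tall riser flat on the plate, spacer flat on it, anvil upright on that: each within 10 mm of the centre below, riser and anvil within 0.2 rad of the long way; all released and at rest; low riser within 30 mm of its start (all of step 1 and all of step 3 and horizontal distance between anvil and spacer below 0.01 m and z of anvil in the frame of spacer between 0.012 and 0.02 m and angle between anvil's own z axis and vertical below 0.08 rad and angle between the x axis of anvil and the x axis of tall_riser, either way round below 0.2 rad and linear speed of each of tall_riser, anvil below 0.03 m/s and angular speed of each of tall_riser, anvil below 0.3 rad/s and contact force between each of tall_riser, anvil and the fingers below 0.1 N and distance of low_riser from where it was at the start of the episode below 0.03 m); the robot touches nothing.
It fails at once if the low riser is moved by more than 30 mm (distance of low_riser from where it was at the start of the episode above 0.03 m).
It also fails if it takes over 115 s, if anything falls off the work surface, if the arm or the gripper's body presses on something with over 40 N, if the wrist force passes 120 N, or if a joint passes its speed limit or range.

## Working session

There is one attempt and no reset: what is moved stays moved. The work goes in short steps, Python scripts to look and compute and a shell command to move; the robot and the scene stay as the last step left them, time stands still between calls to the robot, and variables do not carry over. Pictures are saved under pics/ and viewed, at most 16 in all, crops included, and the job is handed in when it is done.

```bash
ls; mkdir -p pics; cat > h.py <<'E'
import numpy as np, cv2
from rig import readout, viewer
def cam(n):
    o=readout.get_obs(); c=viewer.read_camera(n)
    if n=="wrist":
        T=np.eye(4); T[:3,:3]=np.array(o["orientation"]); T[:3,3]=o["tcp_pos"]
        c["E"]=T@np.array(c["tool_from_camera"])
    else: c["E"]=np.array(c["extrinsics"])
    return c
def ray(c,uv):
    K=np.array([[c["fx"],0,c["cx"]],[0,c["fy"],c["cy"]],[0,0,1.]])
    p=cv2.undistortPoints(np.array(uv,float).reshape(-1,1,2),K,np.array([c["k1"],0,0,0,0.])).reshape(-1,2)
    d=np.c_[p[:,0],-p[:,1],-np.ones(len(p))]@c["E"][:3,:3].T
    return c["E"][:3,3],d
def onz(c,uv,z):
    o,d=ray(c,uv); return (o+d*((z-o[2])/d[:,2])[:,None])[:,:2]
E
python3 - <<'E'
from h import *
for n in("top","scene"):
    c=cam(n); cv2.imwrite(f"pics/{n}0.png",c["color"]); print(n,c["fx"],c["k1"],c["E"].round(2).tolist())
c=cam("wrist");print(c["tool_from_camera"],c["fx"]); o=readout.get_obs(); print(o)
E
```

```text
pics
top 402.26215897368076 -0.03339504952782124 [[-0.0, 0.99, -0.12, 432.21], [-1.0, 0.0, 0.04, 16.19], [0.04, 0.12, 0.99, 871.62], [0.0, 0.0, 0.0, 1.0]]
scene 457.17832964666883 0.026585083196143954 [[0.21, -0.69, 0.69, 1182.0], [0.98, 0.14, -0.16, -153.35], [0.01, 0.71, 0.7, 714.09], [0.0, 0.0, 0.0, 1.0]]
[[ 7.72327463e-04  9.55509865e-01  2.94958134e-01  7.52684748e+01]
 [ 9.99999482e-01 -5.42399740e-04 -8.61338379e-04 -4.48267660e-01]
 [-6.63032104e-04  2.94958646e-01 -9.55509789e-01 -1.41162762e+02]
 [ 0.00000000e+00  0.00000000e+00  0.00000000e+00  1.00000000e+00]] 328.75525662266807
{'t': 0.15, 'qpos': array([ 6.52939996e+01,  1.58687517e+01, -1.57849271e+00,  7.26512932e+01,
        2.67251896e-04,  8.40764060e+01]), 'joint_velocities': array([ 0.09959336, -0.12614508,  0.19423844, -0.0278751 ,  0.08466047,
        0.09624825]), 'effort': array([ 1.22205933e-03, -4.46055865e+01,  2.95639300e+01,  1.05171459e-02,
       -5.34176343e-05, -2.08665917e-06]), 'tcp_pos': array([200.980155  , 591.16510276, 230.42181205]), 'orientation': array([[-9.46748106e-01,  3.21974381e-01, -7.23051342e-04],
       [ 3.21975141e-01,  9.46746837e-01, -1.56043288e-03],
       [ 1.82127160e-04, -1.71014143e-03, -9.99998521e-01]]), 'contact_force': array([0.16302173, 0.18768974, 0.751891  ]), 'torque': array([0.09336926, 0.04958578, 0.04595894]), 'finger_force': 0.0, 'opening': 1.0021326707841185}
```

View pics/top0.png

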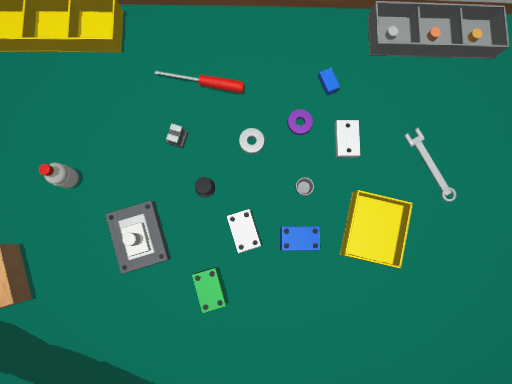

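View pics/scene0.png

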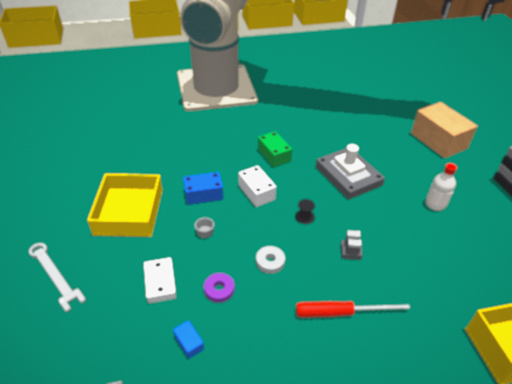

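The top view shows these candidates:
- **Risers:** at (244,231) a bare block with four holes, which is the tall riser. At (348,138) a bare block with two holes, the low riser. The blue (300,238) and green (209,290) ones are decoys.
- **Rings:** at (252,140) bright steel, the spacer. The purple one at (300,121) is a decoy, and the small cup at (305,186) is not a ring of this size.
- **Other parts:** the anvil is at (176,135), the plate with the blank at (137,237), and the single-compartment bin at (377,229).

Next I'll confirm these in one crop and measure.

```bash
python3 - <<'E'
from h import *
c=cam("top"); im=c["color"]
a=cv2.resize(im[105:275,95:270],None,fx=4,fy=4,interpolation=cv2.INTER_CUBIC)[:600]
cv2.imwrite("pics/crop0.png",cv2.resize(im[115:265,100:280],None,fx=4,fy=4,interpolation=cv2.INTER_CUBIC))
hsv=cv2.cvtColor(im,cv2.COLOR_BGR2HSV)
def comp(m,near):
    n,l,s,ct=cv2.connectedComponentsWithStats(m.astype(np.uint8))
    k=[i for i in range(1,n) if s[i,4]>60]
    i=min(k,key=lambda i:np.hypot(*(ct[i]-near)))
    return (l==i).astype(np.uint8)
def rect(m,z,name):
    cn=max(cv2.findContours(m,cv2.RETR_EXTERNAL,cv2.CHAIN_APPROX_NONE)[0],key=cv2.contourArea)
    w=onz(c,cn.reshape(-1,2),z).astype(np.float32)
    r=cv2.minAreaRect(w); b=cv2.boxPoints(r); e=b[1]-b[0]; f=b[2]-b[1]
    L=e if np.hypot(*e)>np.hypot(*f) else f
    print(name,"c",np.round(r[0],1),"size",np.round(r[1],1),"long axis deg",round(np.degrees(np.arctan2(L[1],L[0]))%180,1))
S,V,H=hsv[...,1],hsv[...,2],hsv[...,0]
w=(S<70)&(V>170)
rect(comp(w,(244,231)),40,"tall"); rect(comp(w,(348,138)),20,"low"); rect(comp(w,(252,140)),16,"spacer")
rect(comp(w,(133,238)),16,"blank")
nb=~((H>60)&(H<95)&(S>100))
rect(comp(nb,(137,237)),25,"plate"); rect(comp(nb,(176,135)),14,"anvil")
y=(H>20)&(H<35)&(S>100); rect(comp(y,(377,229)),45,"bin")
E
```

```text
tall c [456.7  21.1] size [79.4 49.4] long axis deg 17.4
low c [ 660.  -208.2] size [79.  49.5] long axis deg 0.3
spacer c [654.9   4.5] size [51.4 52.4] long axis deg 90.3
blank c [445.2 247.3] size [85.  57.2] long axis deg 16.9
plate c [445.8 241.9] size [129.6 103.6] long axis deg 17.0
anvil c [664.2 166.4] size [41.3 46.3] long axis deg 163.9
bin c [ 460.6 -255.5] size [130.1 140.5] long axis deg 166.8
```

View pics/crop0.png

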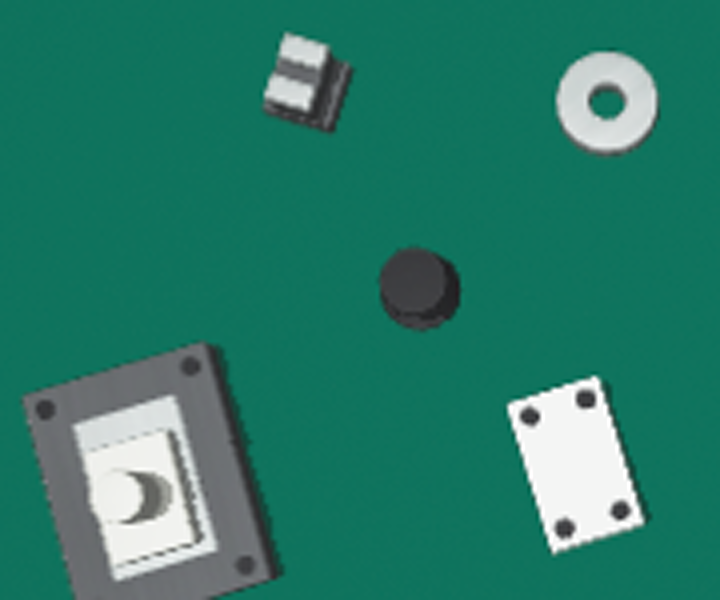

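The crop confirms it: four-hole tall riser at (244,231), notched anvil at (176,135) with its long axis near 164°, and the bright ring at (252,140). Next is the stem position and the first move.

```bash
cat >> h.py <<'E'
def plan(x,y,z,yaw=None):
    o=readout.get_obs(); R=np.array(o["orientation"]); p=np.array(o["tcp_pos"])
    a=np.degrees(np.arctan2(R[1,1],R[0,1]))
    s=R.T@(np.array([x,y,z])-p)/1000
    t=None if yaw is None else round(((a-yaw+90)%180)-90,2)
    print("t",round(o["t"],2),"tcp",p.round(1),"yaw_y",round(a,1),"shift m",s.round(4),"turn",t,"op",round(o["opening"],3),"F",o["contact_force"].round(1),"ff",round(o["finger_force"],1))
E
python3 - <<'E'
from h import *
c=cam("top")
s=onz(c,[(129.5,238.7)],81)[0]; print("stem",s)
im=c["color"]; hsv=cv2.cvtColor(im,cv2.COLOR_BGR2HSV)
print("anvil top",onz(c,[(174.5,133.2)],44))
plan(s[0],s[1],140)
E
```

```text
stem [439.90919495 240.95245271]
anvil top [[660.22091233 165.53342031]]
t 0.25 tcp [201.  591.4 230.7] yaw_y 71.2 shift m [-0.339  -0.2548  0.091 ] turn None op 0.998 F [0.4 0.1 0.1] ff 0.0
```

```bash
python3 -m pendant '[[[-0.03,-0.022,0],0],[[-0.03,-0.022,0],0],[[-0.03,-0.022,0],0],[[-0.03,-0.022,0],0],[[-0.03,-0.022,0],0],[[-0.03,-0.022,0],0],[[-0.03,-0.022,0],0],[[-0.03,-0.022,0],0],[[-0.03,-0.022,0],0],[[-0.03,-0.022,0],0],[[-0.03,-0.022,0],0],[[0,0,0],0]]' 1 40
python3 - <<'E'
from h import *
plan(440,241,47)
c=cam("wrist"); cv2.imwrite("pics/w1.png",c["color"])
E
```

```text
t: 1.25
tcp_pos: [439.1, 252.0, 231.5]
orientation: [[-0.945, 0.328, 0.002], [0.328, 0.945, -0.002], [-0.003, -0.001, -1.0]]
contact_force: [-1.4, 1.2, -0.0]
opening: 1.0
finger_force: 0.0
t 1.25 tcp [439.1 252.  231.5] yaw_y 70.8 shift m [-0.0039 -0.0099  0.1845] turn None op 1.0 F [-1.4  1.2 -0. ] ff 0.0
```

View pics/w1.png

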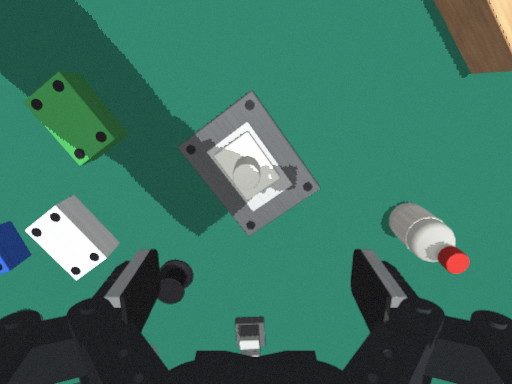

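Wrist view: stem top around (246,175), plate corner holes at (249,104), (307,187), (251,225), (190,149), four-hole riser at (73,238). I'll refine from these.

```bash
python3 - <<'E'
from h import *
c=cam("wrist")
h=onz(c,[(249.5,104.5),(307.5,187),(251,225.5),(190.5,149.5)],25); print(h.round(1),h.mean(0))
e=(h[1]-h[0])+(h[2]-h[3]); f=(h[2]-h[1])+(h[3]-h[0])
print(np.degrees(np.arctan2(e[1],e[0])),np.hypot(*e)/2,np.degrees(np.arctan2(f[1],f[0])),np.hypot(*f)/2)
g=cv2.cvtColor(c["color"],cv2.COLOR_BGR2GRAY)[135:215,200:295]
cv2.imwrite("pics/w1c.png",cv2.resize(g,None,fx=6,fy=6,interpolation=cv2.INTER_CUBIC))
print("stem",onz(c,[(246,174)],81))
r=onz(c,[(37.5,230.5),(55,217),(94,254.5),(76,270.5)],40); print("riser holes",r.round(1),r.mean(0))
E
```

```text
[[378.1 268.1]
 [482.1 299.4]
 [505.  225.4]
 [401.4 193.4]] [441.6606927  246.54953663]
16.944731259720797 108.50364000754192 -72.73835581693447 77.87896249253332
stem [[433.13815129 246.34958571]]
riser holes [[427.9   3.6]
 [420.1  29.8]
 [474.6  48.8]
 [486.2  19.8]] [452.23470611  25.50532241]
```

View pics/w1c.png

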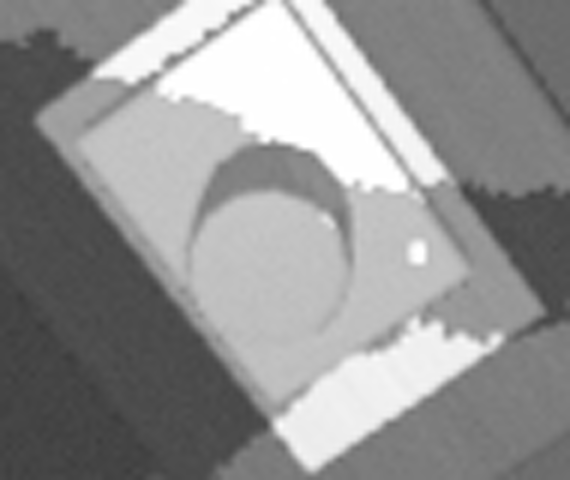

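The stem's top disc is centred at (245,179) in the wrist picture. I'll descend on that.

```bash
python3 - <<'E'
from h import *
c=cam("wrist")
s=onz(c,[(245,179.2)],81)[0]; print("stem",s)
plan(s[0],s[1],47)
E
```

```text
stem [436.23596262 245.21977331]
t 1.4 tcp [435.7 256.1 231.2] yaw_y 71.1 shift m [-0.0042 -0.0102  0.1842] turn None op 1.003 F [-0.1 -0.6  0.8] ff 0.0
```

The arm was still settling in the first picture. Correcting for that puts the stem at (440,241) and the plate at (445,242), which agrees with the top camera.

```bash
python3 -m pendant '[[[-0.009,-0.013,0],0],[[0,0,0.035],0],[[0,0,0.035],0],[[0,0,0.035],0],[[0,0,0.035],0],[[0,0,0.025],0],[[0,0,0.012],0],[[0,0,0.007],0],[[0,0,0],0],[[0,0,0],0]]' 1 40
python3 - <<'E'
from h import *
plan(440,241,47)
E
```

```text
t: 2.23
tcp_pos: [440.0, 242.1, 47.7]
orientation: [[-0.947, 0.32, 0.0], [0.32, 0.947, 0.0], [-0.0, 0.0, -1.0]]
contact_force: [1.1, -0.2, 1.4]
opening: 0.997
finger_force: 0.0
t 2.23 tcp [440.  242.1  47.7] yaw_y 71.3 shift m [-0.0004 -0.0011  0.0007] turn None op 0.997 F [ 1.1 -0.2  1.4] ff 0.0
```

```bash
python3 -m pendant '[[[0,0,0],0],[[0,0,0],0],[[0,0,0],0],[[0,0,0],0],[[0,0,0],0],[[0,0,0],0],[[0,0,0],0],[[0,0,0],0],[[0,0,0],0],[[0,0,0],0]]' 0 40
python3 -m pendant '[[[0,0,-0.01],0],[[0,0,-0.02],0],[[0,0,-0.03],0],[[0,0,-0.03],0],[[0,0,-0.03],0],[[0,0,-0.02],0],[[0,0,0],0]]'
python3 - <<'E'
from h import *
plan(459,-255,150)
E
```

```text
t: 3.07
tcp_pos: [440.7, 241.3, 48.1]
orientation: [[-0.947, 0.322, 0.001], [0.322, 0.947, 0.0], [-0.001, 0.001, -1.0]]
contact_force: [-0.7, -0.5, 5.8]
opening: 0.287
finger_force: 39.2
t: 3.65
tcp_pos: [443.3, 242.4, 192.7]
orientation: [[-0.947, 0.322, 0.009], [0.322, 0.947, 0.003], [-0.007, 0.006, -1.0]]
contact_force: [1.8, 0.5, -0.1]
opening: 0.293
finger_force: 39.3
t 3.65 tcp [443.3 242.4 192.7] yaw_y 71.2 shift m [-0.1747 -0.4661  0.0412] turn None op 0.293 F [ 1.8  0.5 -0.1] ff 39.3
```

```bash
python3 -m pendant '[[[-0.0146,-0.039,0],0],[[-0.0146,-0.039,0],0],[[-0.0146,-0.039,0],0],[[-0.0146,-0.039,0],0],[[-0.0146,-0.039,0],0],[[-0.0146,-0.039,0],0],[[-0.0146,-0.039,0],0],[[-0.0146,-0.039,0],0],[[-0.0146,-0.039,0],0],[[-0.0146,-0.039,0],0],[[-0.0146,-0.039,0],0],[[-0.0146,-0.039,0],0]]'
python3 -m pendant '[[[0,0,0],0],[[0,0,0],0],[[0,0,0],0]]'
python3 - <<'E'
from h import *
plan(459,-257,35)
c=cam("wrist"); cv2.imwrite("pics/w2.png",c["color"])
E
```

```text
t: 4.65
tcp_pos: [454.0, -259.9, 186.3]
orientation: [[-0.947, 0.322, -0.001], [0.322, 0.947, 0.001], [0.002, 0.001, -1.0]]
contact_force: [1.0, 0.3, -0.2]
opening: 0.295
finger_force: 39.6
t: 4.9
tcp_pos: [454.2, -257.7, 186.2]
orientation: [[-0.946, 0.323, -0.002], [0.323, 0.946, 0.002], [0.003, 0.001, -1.0]]
contact_force: [0.1, -0.2, -0.4]
opening: 0.295
finger_force: 39.8
t 4.9 tcp [ 454.2 -257.7  186.2] yaw_y 71.2 shift m [-0.0047  0.002   0.1512] turn None op 0.295 F [ 0.1 -0.2 -0.4] ff 39.8
```

View pics/w2.png

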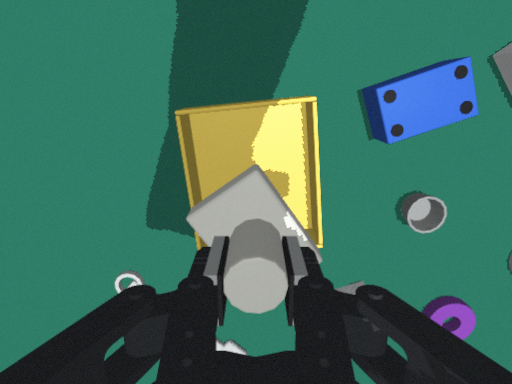

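The blank hangs upright over the bin, whose rim runs from (178,110) to (320,245). I'll lower it and let go with a partial opening.

```bash
python3 -m pendant '[[[-0.004,0.002,0.02],0],[[0,0,0.03],0],[[0,0,0.03],0],[[0,0,0.03],0],[[0,0,0.02],0],[[0,0,0.012],0],[[0,0,0.008],0],[[0,0,0.006],0],[[0,0,0.003],0],[[0,0,0],0],[[0,0,0],0]]'
```

```text
t: 5.87
tcp_pos: [460.4, -257.9, 29.1]
orientation: [[-0.947, 0.322, 0.001], [0.322, 0.947, -0.001], [-0.001, -0.0, -1.0]]
contact_force: [-0.2, -0.1, -0.4]
opening: 0.293
finger_force: 39.8
```

```bash
python3 -m pendant '[[[0,0,0.002],0],[[0,0,0.001],0],[[0,0,0],0],[[0,0,0],0]]'
python3 -m pendant '[[[0,0,0],0],[[0,0,0],0],[[0,0,0],0],[[0,0,0],0],[[0,0,0],0]]' 0.6
python3 -m pendant '[[[0,0,-0.02],0],[[0,0,-0.03],0],[[0,0,-0.03],0],[[0,0,-0.04],0],[[0,0,-0.04],0],[[0,0,0],0],[[0,0,0],0]]'
python3 - <<'E'
from h import *
plan(456.2,21.3,150,107.2)
E
```

```text
t: 6.2
tcp_pos: [460.8, -258.5, 27.0]
orientation: [[-0.947, 0.322, 0.002], [0.322, 0.947, -0.001], [-0.003, -0.001, -1.0]]
contact_force: [-0.2, 0.4, 6.0]
opening: 0.292
finger_force: 40.5
t: 6.62
tcp_pos: [459.6, -257.7, 25.2]
orientation: [[-0.947, 0.322, -0.0], [0.322, 0.947, 0.0], [0.0, 0.0, -1.0]]
contact_force: [-0.8, -0.2, -0.9]
opening: 0.602
finger_force: 0.0
t: 7.2
tcp_pos: [461.9, -259.4, 188.7]
orientation: [[-0.947, 0.322, 0.006], [0.322, 0.947, -0.004], [-0.007, -0.002, -1.0]]
contact_force: [-0.5, 0.2, -0.3]
opening: 0.599
finger_force: 0.0
t 7.2 tcp [ 461.9 -259.4  188.7] yaw_y 71.2 shift m [0.096  0.264  0.0374] turn -35.98 op 0.599 F [-0.5  0.2 -0.3] ff 0.0
```

```bash
python3 -m pendant '[[[0.0137,0.0377,0],0],[[0.0137,0.0377,0],0],[[0.0137,0.0377,0],0],[[0.0137,0.0377,0],0],[[0.0137,0.0377,0],0],[[0.0137,0.0377,0],0],[[0.0137,0.0377,0],0],[[0,0,0],-7.1],[[0,0,0],-7.1],[[0,0,0],-7.1],[[0,0,0],-7.1],[[0,0,0],-7.1]]' 1
python3 -m pendant '[[[0,0,0],0],[[0,0,0],0],[[0,0,0],0],[[0,0,0],0]]'
python3 - <<'E'
from h import *
plan(456.2,21.3,6,107.2)
c=cam("wrist"); cv2.imwrite("pics/w3.png",c["color"])
E
```

```text
t: 8.2
tcp_pos: [452.3, 23.4, 183.3]
orientation: [[-0.956, -0.294, -0.004], [-0.294, 0.956, 0.0], [0.004, 0.001, -1.0]]
contact_force: [0.4, -0.2, 0.4]
opening: 1.001
finger_force: 0.0
t: 8.53
tcp_pos: [453.5, 23.0, 184.7]
orientation: [[-0.958, -0.286, -0.001], [-0.286, 0.958, 0.0], [0.001, 0.0, -1.0]]
contact_force: [0.6, 0.4, 0.1]
opening: 0.997
finger_force: 0.0
t 8.53 tcp [453.5  23.  184.7] yaw_y 106.6 shift m [-0.0023 -0.0024  0.1787] turn -0.59 op 0.997 F [0.6 0.4 0.1] ff 0.0
```

View pics/w3.png

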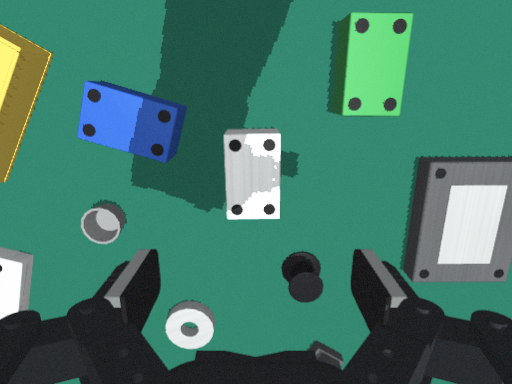

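Riser holes at (235,145), (269,145), (237,210), (269,209); the finger zones either side are clear.

```bash
python3 - <<'E'
from h import *
c=cam("wrist"); g=cv2.cvtColor(c["color"],cv2.COLOR_BGR2GRAY)
P=[]
for u,v in[(235,145),(269,145),(269,209),(237,210)]:
    w=g[v-8:v+9,u-8:u+9]; m=cv2.moments((w<70).astype(np.uint8),True); P.append((u-8+m["m10"]/m["m00"],v-8+m["m01"]/m["m00"]))
h=onz(c,P,40); print(np.round(P,1).tolist(),h.round(1).tolist()); m=h.mean(0)
f=h[2]+h[3]-h[0]-h[1]; a=np.degrees(np.arctan2(f[1],f[0])); print(m,a,np.linalg.norm(f)/2)
plan(m[0],m[1],6,a+90)
E
```

```text
[[234.6, 144.8], [268.6, 144.1], [268.8, 208.6], [236.6, 208.9]] [[430.5, -2.9], [421.4, 25.4], [478.5, 43.4], [487.3, 15.0]]
[454.433783   20.2169781] 17.469223534204538 59.697502950675144
t 8.63 tcp [453.7  22.9 185.1] yaw_y 106.7 shift m [ 0.     -0.0028  0.1791] turn -0.82 op 0.995 F [-0.1 -0.6 -0.3] ff 0.0
```

```bash
python3 -m pendant '[[[-0.001,-0.003,0.02],-0.8],[[0,0,0.035],0],[[0,0,0.035],0],[[0,0,0.03],0],[[0,0,0.025],0],[[0,0,0.015],0],[[0,0,0.01],0],[[0,0,0.006],0],[[0,0,0.003],0],[[0,0,0],0],[[0,0,0],0]]'
python3 -m pendant '[[[0,0,0],0],[[0,0,0],0],[[0,0,0],0],[[0,0,0],0],[[0,0,0],0],[[0,0,0],0],[[0,0,0],0],[[0,0,0],0]]' 0 70
python3 -m pendant '[[[0,0,-0.01],0],[[0,0,-0.02],0],[[0,0,-0.03],0],[[0,0,-0.03],0],[[0,0,-0.03],0],[[0,0,-0.02],0],[[0,0,-0.01],0],[[0,0,0],0],[[0,0,0],0]]'
python3 - <<'E'
from h import *
plan(445.2,242.2,150,107)
E
```

```text
t: 9.55
tcp_pos: [456.8, 20.3, 7.2]
orientation: [[-0.954, -0.301, 0.002], [-0.301, 0.954, -0.0], [-0.002, -0.001, -1.0]]
contact_force: [0.0, -0.5, 0.7]
opening: 1.0
finger_force: 0.0
t: 10.22
tcp_pos: [456.6, 20.6, 7.3]
orientation: [[-0.954, -0.301, 0.002], [-0.301, 0.954, 0.001], [-0.002, 0.0, -1.0]]
contact_force: [0.1, 0.6, 5.5]
opening: 0.577
finger_force: 74.3
t: 10.97
tcp_pos: [455.0, 20.4, 155.7]
orientation: [[-0.954, -0.301, -0.001], [-0.301, 0.954, -0.0], [0.001, 0.0, -1.0]]
contact_force: [-0.2, 0.5, -5.5]
opening: 0.572
finger_force: 73.6
t 10.97 tcp [455.   20.4 155.7] yaw_y 107.5 shift m [-0.0574  0.2145  0.0057] turn 0.52 op 0.572 F [-0.2  0.5 -5.5] ff 73.6
```

```bash
python3 -m pendant '[[[-0.0082,0.0306,0],0],[[-0.0082,0.0306,0],0],[[-0.0082,0.0306,0],0],[[-0.0082,0.0306,0],0],[[-0.0082,0.0306,0],0],[[-0.0082,0.0306,0],0],[[-0.0082,0.0306,0],0.5],[[0,0,0],0],[[0,0,0],0],[[0,0,0],0],[[0,0,0],0]]'
python3 - <<'E'
from h import *
plan(445.2,242.2,32.5,107)
c=cam("wrist"); cv2.imwrite("pics/w4.png",c["color"])
E
```

```text
t: 11.88
tcp_pos: [444.8, 240.7, 154.8]
orientation: [[-0.956, -0.292, -0.003], [-0.292, 0.956, -0.002], [0.003, -0.001, -1.0]]
contact_force: [-0.3, 0.7, -4.0]
opening: 0.577
finger_force: 74.7
t 11.88 tcp [444.8 240.7 154.8] yaw_y 107.0 shift m [-0.0012  0.0014  0.1223] turn -0.04 op 0.577 F [-0.3  0.7 -4. ] ff 74.7
```

View pics/w4.png

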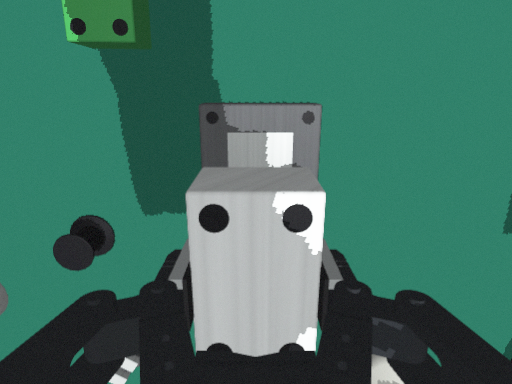

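Held riser: front holes at (214,218) and (297,218). Plate far holes at (212,118) and (308,118).

```bash
python3 - <<'E'
from h import *
o=readout.get_obs(); c=cam("wrist"); z=o["tcp_pos"][2]; g=cv2.cvtColor(c["color"],cv2.COLOR_BGR2GRAY)
def cen(L,r,t):
    P=[]
    for u,v in L:
        m=cv2.moments((g[v-r:v+r+1,u-r:u+r+1]<t).astype(np.uint8),True); P.append((u-r+m["m10"]/m["m00"],v-r+m["m01"]/m["m00"]))
    print(np.round(P,1).tolist()); return P
a=onz(c,cen([(214,218),(297,218)],20,60),z+32.7); b=onz(c,[(212,118),(308,118)],25)
for n,q,d in(("riser",a,29.9),("plate",b,54.2)):
    e=q[1]-q[0]; L=np.hypot(*e); e/=L; nx=np.array([e[1],-e[0]])*1.0
    if nx[0]<0:nx=-nx
    print(n,"width",L,"xaxis",np.degrees(np.arctan2(nx[1],nx[0])),"centre",q.mean(0)+nx*d)
plan(445.2,242.2,32.5,107)
E
```

```text
[[213.3, 217.8], [296.9, 217.9]]
riser width 29.638995049195014 xaxis 16.92607647453163 centre [443.27328019 239.78139799]
plate width 77.65755973233107 xaxis 16.98449909658956 centre [444.42774557 244.23402816]
t 11.98 tcp [445.5 240.7 155.6] yaw_y 106.9 shift m [-0.0003  0.0016  0.1231] turn -0.08 op 0.575 F [-0.2 -0.3 -4.3] ff 74.7
```

```bash
python3 -m pendant '[[[-0.0024,0.0027,0.02],0],[[0,0,0.03],0],[[0,0,0.03],0],[[0,0,0.02],0],[[0,0,0.01],0],[[0,0,0.006],0],[[0,0,0.004],0],[[0,0,0.002],0],[[0,0,0],0],[[0,0,0],0],[[0,0,0],0]]'
python3 -c "from h import *;plan(446.8,244.1,32.3,107)"
```

```text
t: 12.9
tcp_pos: [448.5, 245.7, 35.4]
orientation: [[-0.956, -0.293, 0.002], [-0.293, 0.956, 0.001], [-0.002, 0.0, -1.0]]
contact_force: [0.8, -0.1, -3.4]
opening: 0.572
finger_force: 74.7
t 12.9 tcp [448.5 245.7  35.4] yaw_y 107.0 shift m [ 0.0021 -0.001   0.0031] turn 0.02 op 0.572 F [ 0.8 -0.1 -3.4] ff 74.7
```

```bash
python3 -m pendant '[[[0.001,-0.001,0.002],0],[[0,0,0.0015],0],[[0,0,0.0005],0],[[0,0,0],0],[[0,0,0],0],[[0,0,0],0]]'
python3 -m pendant '[[[0,0,0],0],[[0,0,0],0],[[0,0,0],0],[[0,0,0],0],[[0,0,0],0],[[0,0,0],0]]' 1
python3 -m pendant '[[[0,0,-0.02],0],[[0,0,-0.03],0],[[0,0,-0.03],0],[[0,0,-0.03],0],[[0,0,-0.03],0],[[0,0,-0.02],0],[[0,0,0],0],[[0,0,0],0],[[0,0,0],0]]'
python3 - <<'E'
from h import *
plan(654.9,4.5,185,107)
c=cam("wrist"); cv2.imwrite("pics/w5.png",c["color"])
E
```

```text
t: 13.4
tcp_pos: [447.6, 244.2, 32.3]
orientation: [[-0.956, -0.293, 0.002], [-0.293, 0.956, 0.0], [-0.002, -0.0, -1.0]]
contact_force: [-3.1, -2.7, 9.4]
opening: 0.579
finger_force: 76.6
t: 13.9
tcp_pos: [446.8, 244.0, 30.2]
orientation: [[-0.956, -0.293, -0.0], [-0.293, 0.956, 0.0], [0.0, 0.0, -1.0]]
contact_force: [0.1, 0.1, -0.6]
opening: 1.002
finger_force: 0.0
t: 14.65
tcp_pos: [446.1, 243.7, 189.3]
orientation: [[-0.956, -0.293, -0.001], [-0.293, 0.956, -0.001], [0.002, -0.0, -1.0]]
contact_force: [-0.5, 0.8, -0.4]
opening: 0.999
finger_force: 0.0
t 14.65 tcp [446.1 243.7 189.3] yaw_y 107.0 shift m [-0.1296 -0.2898  0.0041] turn 0.02 op 0.999 F [-0.5  0.8 -0.4] ff 0.0
```

View pics/w5.png

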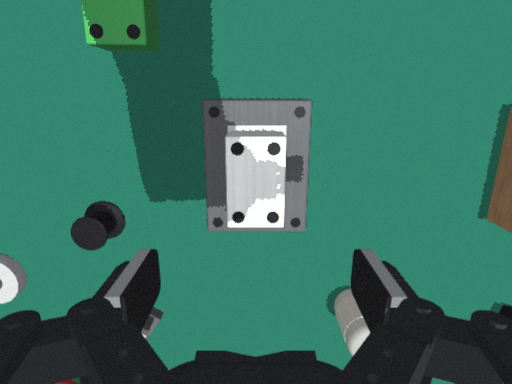

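Riser released squarely on the plate: its holes are at (237,149), (274,149), (238,217), (273,217) and the plate's at (214,112), (300,112), (217,222), (295,222). Measuring the offset.

```bash
python3 - <<'E'
from h import *
c=cam("wrist")
a=onz(c,[(237.3,149),(274,149),(273,217),(238.3,217)],65); b=onz(c,[(214,112),(300,112),(295.3,222.5),(217.5,222.5)],25)
for q in(a,b):
    f=q[2]+q[3]-q[0]-q[1]; print(q.mean(0).round(1),np.degrees(np.arctan2(f[1],f[0])).round(1),np.hypot(*f)/2)
plan(654.9,4.5,185,107)
E
```

```text
[445.3 243.6] 17.1 59.11716301768196
[442.6 243.8] 16.8 107.59722739306358
t 14.75 tcp [445.4 243.4 188.4] yaw_y 107.0 shift m [-0.1304 -0.2898  0.003 ] turn 0.02 op 1.001 F [-0.8  0.3 -0.7] ff 0.0
```

```bash
python3 -m pendant '[[[-0.0163,-0.0362,0],0],[[-0.0163,-0.0362,0],0],[[-0.0163,-0.0362,0],0],[[-0.0163,-0.0362,0],0],[[-0.0163,-0.0362,0],0],[[-0.0163,-0.0362,0],0],[[-0.0163,-0.0362,0],0],[[-0.0163,-0.0362,0],0],[[0,0,0],0],[[0,0,0],0],[[0,0,0],0],[[0,0,0],0]]'
python3 - <<'E'
from h import *
c=cam("wrist"); cv2.imwrite("pics/w6.png",c["color"])
hsv=cv2.cvtColor(c["color"],cv2.COLOR_BGR2HSV)
nb=(~((hsv[...,0]>60)&(hsv[...,0]<95)&(hsv[...,1]>90))).astype(np.uint8)
n,l,s,ct=cv2.connectedComponentsWithStats(nb)
for i in range(1,n):
    if s[i,4]>300: print(s[i].tolist(),ct[i].round(1))
plan(654.9,4.5,20,107)
E
```

```text
t: 15.75
tcp_pos: [654.8, 6.2, 189.1]
orientation: [[-0.956, -0.294, -0.003], [-0.294, 0.956, 0.001], [0.003, 0.001, -1.0]]
contact_force: [0.2, -0.6, -0.4]
opening: 1.001
finger_force: 0.0
[137, 0, 48, 43, 1750] [160.7  19.7]
[2, 56, 73, 101, 5802] [ 36.6 106.1]
[363, 72, 58, 46, 2140] [391.   94.5]
[225, 137, 57, 58, 2319] [253.  165.5]
[109, 148, 60, 56, 2456] [138.8 175.3]
[373, 193, 64, 58, 1947] [403.8 221. ]
[33, 214, 51, 55, 2054] [ 58.7 240.6]
[0, 249, 512, 135, 35378] [257.1 336.7]
t 15.8 tcp [654.9   6.4 189.5] yaw_y 107.1 shift m [ 0.0002 -0.002   0.1695] turn 0.1 op 1.002 F [-0.8  0.7  0.5] ff 0.0
```

View pics/w6.png

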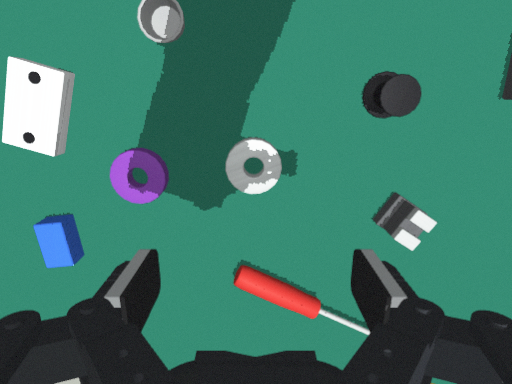

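The bright ring is centred at (253.5,166), with clear space on both sides; the purple ring's edge is at (168,175). The anvil is at (406,221).

```bash
python3 - <<'E'
from h import *
c=cam("wrist"); g=cv2.cvtColor(c["color"],cv2.COLOR_BGR2HSV)
nb=(~((g[...,0]>60)&(g[...,0]<95)&(g[...,1]>90))).astype(np.uint8)[125:205,215:292]
cn=max(cv2.findContours(nb,cv2.RETR_EXTERNAL,cv2.CHAIN_APPROX_NONE)[0],key=cv2.contourArea).reshape(-1,2)+[215,125]
w=onz(c,cn,16).astype(np.float32); (x,y),r=cv2.minEnclosingCircle(w); print(x,y,r,w.mean(0),w.min(0),w.max(0))
plan(x,y,10)
E
```

```text
651.0924072265625 3.2445123195648193 28.490392684936523 [650.9217      2.8191636] [622.709   -24.43909] [679.49005   30.897253]
t 15.85 tcp [655.1   6.5 190. ] yaw_y 107.1 shift m [ 0.0046 -0.002   0.18  ] turn None op 1.002 F [0.3 1.3 0.5] ff 0.0
```

```bash
python3 -m pendant '[[[0.0046,-0.002,0.02],0],[[0,0,0.035],0],[[0,0,0.035],0],[[0,0,0.035],0],[[0,0,0.03],0],[[0,0,0.015],0],[[0,0,0.01],0],[[0,0,0],0],[[0,0,0],0],[[0,0,0],0]]'
python3 -c "from h import *;plan(651.1,3.2,-2)"
```

```text
t: 16.68
tcp_pos: [654.0, 2.2, 12.2]
orientation: [[-0.956, -0.293, 0.003], [-0.293, 0.956, -0.0], [-0.003, -0.001, -1.0]]
contact_force: [1.1, 0.2, 0.1]
opening: 1.001
finger_force: 0.0
t 16.68 tcp [654.    2.2  12.2] yaw_y 107.0 shift m [0.0025 0.0018 0.0142] turn None op 1.001 F [1.1 0.2 0.1] ff 0.0
```

```bash
python3 -m pendant '[[[0.002,0.001,0.005],0],[[0,0,0.005],0],[[0,0,0.003],0],[[0,0,0],0],[[0,0,0],0],[[0,0,0],0]]'
python3 -m pendant '[[[0,0,0],0],[[0,0,0],0],[[0,0,0],0],[[0,0,0],0],[[0,0,0],0],[[0,0,0],0],[[0,0,0],0]]' 0 60
python3 -c "from h import *;plan(651.1,3.2,-2)"
```

```text
t: 17.18
tcp_pos: [650.3, 2.3, -2.6]
orientation: [[-0.956, -0.293, 0.0], [-0.293, 0.956, -0.0], [-0.0, -0.0, -1.0]]
contact_force: [0.7, 0.0, 0.1]
opening: 0.997
finger_force: 0.0
t: 17.77
tcp_pos: [650.9, 2.4, -1.9]
orientation: [[-0.956, -0.293, 0.001], [-0.293, 0.956, 0.0], [-0.001, -0.0, -1.0]]
contact_force: [-0.4, 0.7, 6.1]
opening: 0.618
finger_force: 64.1
t 17.77 tcp [650.9   2.4  -1.9] yaw_y 107.0 shift m [-0.0004  0.0007  0.0001] turn None op 0.618 F [-0.4  0.7  6.1] ff 64.1
```

```bash
python3 -m pendant '[[[0,0,-0.01],0],[[0,0,-0.02],0],[[0,0,-0.03],0],[[0,0,-0.035],0],[[0,0,-0.035],0],[[0,0,-0.03],0],[[0,0,-0.02],0],[[0,0,0],0],[[0,0,0],0],[[0,0,0],0]]'
python3 - <<'E'
from h import *
plan(445.3,243.6,180,107)
c=cam("wrist"); cv2.imwrite("pics/w7.png",c["color"])
E
```

```text
t: 18.6
tcp_pos: [648.5, 2.5, 174.9]
orientation: [[-0.956, -0.293, -0.004], [-0.293, 0.956, 0.0], [0.004, 0.001, -1.0]]
contact_force: [0.2, -0.7, -3.7]
opening: 0.627
finger_force: 64.0
t 18.6 tcp [648.5   2.5 174.9] yaw_y 107.0 shift m [ 0.1237  0.29   -0.0042] turn 0.02 op 0.627 F [ 0.2 -0.7 -3.7] ff 64.0
```

View pics/w7.png

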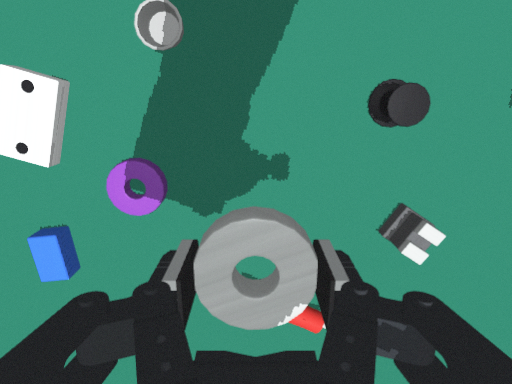

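The ring is held level and centred, with its top disc at about (256,271). I'll estimate its offset from the TCP and carry it to the riser.

```bash
python3 - <<'E'
from h import *
o=readout.get_obs(); c=cam("wrist"); g=cv2.cvtColor(c["color"],cv2.COLOR_BGR2HSV); p=np.array(o["tcp_pos"])
for uv in[(256,268),(256,275),(256,328),(194,270),(317,270)]: print(uv,(onz(c,[uv],p[2]+17.9)[0]-p[:2]).round(1), (np.array(o["orientation"])[:2,:2].T@(onz(c,[uv],p[2]+17.9)[0]-p[:2])).round(1))
plan(445.3,243.6,180,107)
E
```

```text
(256, 268) [-3.2 -0.9] [3.3 0.1]
(256, 275) [0.  0.1] [-0.1  0.1]
(256, 328) [25.9  8.1] [-27.1   0.1]
(194, 270) [  5.4 -25.7] [  2.3 -26.2]
(317, 270) [-9.8 24.1] [ 2.3 26. ]
t 18.7 tcp [648.    2.5 174. ] yaw_y 107.0 shift m [ 0.1233  0.2899 -0.0047] turn 0.02 op 0.619 F [ 0.  -0.8 -2.9] ff 64.0
```

```bash
python3 -m pendant '[[[0.0153,0.0363,0],0],[[0.0153,0.0363,0],0],[[0.0153,0.0363,0],0],[[0.0153,0.0363,0],0],[[0.0153,0.0363,0],0],[[0.0153,0.0363,0],0],[[0.0153,0.0363,0],0],[[0.0153,0.0363,0],0],[[0,0,0],0],[[0,0,0],0],[[0,0,0],0],[[0,0,0],0]]'
python3 -c "from h import *;plan(446,243.8,63.1,107)"
```

```text
t: 19.7
tcp_pos: [448.5, 243.4, 176.5]
orientation: [[-0.957, -0.292, -0.001], [-0.292, 0.957, -0.001], [0.001, -0.001, -1.0]]
contact_force: [1.0, 0.5, -2.8]
opening: 0.628
finger_force: 64.5
t 19.7 tcp [448.5 243.4 176.5] yaw_y 107.0 shift m [0.0021 0.0012 0.1134] turn -0.04 op 0.628 F [ 1.   0.5 -2.8] ff 64.5
```

```bash
python3 -m pendant '[[[0.002,0.001,0.02],0],[[0,0,0.03],0],[[0,0,0.03],0],[[0,0,0.015],0],[[0,0,0.008],0],[[0,0,0.005],0],[[0,0,0.003],0],[[0,0,0],0],[[0,0,0],0],[[0,0,0],0]]'
python3 -c "from h import *;plan(446,243.8,63.1,107)"
```

```text
t: 20.53
tcp_pos: [447.3, 245.0, 67.6]
orientation: [[-0.956, -0.293, 0.002], [-0.293, 0.956, 0.001], [-0.003, 0.0, -1.0]]
contact_force: [0.1, -0.4, -3.5]
opening: 0.625
finger_force: 64.5
t 20.53 tcp [447.3 245.   67.6] yaw_y 107.0 shift m [ 0.0016 -0.0008  0.0045] turn 0.01 op 0.625 F [ 0.1 -0.4 -3.5] ff 64.5
```

```bash
python3 -m pendant '[[[0.001,-0.001,0.002],0],[[0,0,0.0015],0],[[0,0,0.001],0],[[0,0,0.0005],0],[[0,0,0],0],[[0,0,0],0],[[0,0,0],0]]'
python3 -c "from h import *;plan(446,243.8,63.1,107)"
```

```text
t: 21.12
tcp_pos: [445.7, 243.5, 63.1]
orientation: [[-0.956, -0.293, 0.001], [-0.293, 0.956, 0.0], [-0.001, -0.0, -1.0]]
contact_force: [-3.7, -2.3, 8.7]
opening: 0.621
finger_force: 65.8
t 21.12 tcp [445.7 243.5  63.1] yaw_y 107.0 shift m [-0.0003  0.0003 -0.    ] turn 0.02 op 0.621 F [-3.7 -2.3  8.7] ff 65.8
```

```bash
python3 -m pendant '[[[0,0,0],0],[[0,0,0],0],[[0,0,0],0],[[0,0,0],0],[[0,0,0],0],[[0,0,0],0]]' 1
python3 -m pendant '[[[0,0,-0.02],0],[[0,0,-0.03],0],[[0,0,-0.03],0],[[0,0,-0.03],0],[[0,0,-0.03],0],[[0,0,-0.02],0],[[0,0,0],0],[[0,0,0],0],[[0,0,0],0],[[0,0,0],0]]'
python3 - <<'E'
from h import *
plan(661,165.7,200,73.9)
c=cam("wrist"); cv2.imwrite("pics/w8.png",cv2.resize(c["color"][80:260,170:340],None,fx=3,fy=3))
E
```

```text
t: 21.62
tcp_pos: [445.3, 243.3, 61.2]
orientation: [[-0.956, -0.293, -0.0], [-0.293, 0.956, -0.0], [0.0, 0.0, -1.0]]
contact_force: [0.7, 0.1, 0.7]
opening: 0.999
finger_force: 0.0
t: 22.45
tcp_pos: [444.1, 242.8, 219.5]
orientation: [[-0.956, -0.293, -0.003], [-0.293, 0.956, -0.001], [0.003, -0.0, -1.0]]
contact_force: [0.4, 0.1, -0.1]
opening: 0.999
finger_force: 0.0
t 22.45 tcp [444.1 242.8 219.5] yaw_y 107.0 shift m [-0.1849 -0.1372  0.0188] turn 33.12 op 0.999 F [ 0.4  0.1 -0.1] ff 0.0
```

View pics/w8.png

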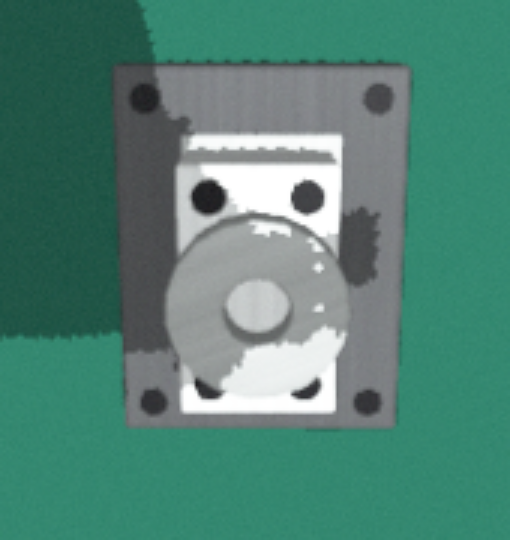

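The ring lies flat on the riser, with its top disc at crop (257,308), i.e. picture (255.7,182.7). Checking the offset numerically, then on to the anvil.

```bash
python3 - <<'E'
from h import *
c=cam("wrist")
print("ring",onz(c,[(255.7,182.7)],81),"riser front mid + 29.9",onz(c,[(256,145.7)],65)+29.9*np.array([np.cos(.2985),np.sin(.2985)]))
plan(661,165.7,200,73.9)
E
python3 -m pendant '[[[-0.031,-0.023,0],0],[[-0.031,-0.023,0],0],[[-0.031,-0.023,0],0],[[-0.031,-0.023,0],0],[[-0.031,-0.023,0],0],[[-0.031,-0.023,0],0],[[0,0,0.01],6.6],[[0,0,0.01],6.6],[[0,0,0],6.6],[[0,0,0],6.6],[[0,0,0],6.6],[[0,0,0],0]]'
python3 -m pendant '[[[0,0,0],0],[[0,0,0],0],[[0,0,0],0],[[0,0,0],0]]'
python3 - <<'E'
from h import *
plan(661,165.7,14,73.9)
c=cam("wrist"); cv2.imwrite("pics/w9.png",cv2.resize(c["color"][60:300,130:390],None,fx=2.3,fy=2.3))
E
```

```text
ring [[446.43752577 243.82594133]] riser front mid + 29.9 [[446.04737136 244.02310702]]
t 22.55 tcp [444.2 242.9 219.5] yaw_y 107.0 shift m [-0.1848 -0.1372  0.0189] turn 33.12 op 1.001 F [-0.2  0.7  0.4] ff 0.0
t: 23.55
tcp_pos: [662.9, 165.6, 199.6]
orientation: [[-0.961, 0.277, -0.003], [0.277, 0.961, -0.0], [0.003, -0.001, -1.0]]
contact_force: [-0.5, 0.3, -0.2]
opening: 1.004
finger_force: 0.0
t: 23.88
tcp_pos: [663.5, 165.8, 201.3]
orientation: [[-0.962, 0.274, -0.0], [0.274, 0.962, -0.0], [0.0, -0.0, -1.0]]
contact_force: [0.5, 0.7, -0.3]
opening: 0.999
finger_force: 0.0
t 23.88 tcp [663.5 165.8 201.3] yaw_y 74.1 shift m [ 0.0024 -0.0008  0.1873] turn 0.18 op 0.999 F [ 0.5  0.7 -0.3] ff 0.0
```

View pics/w9.png

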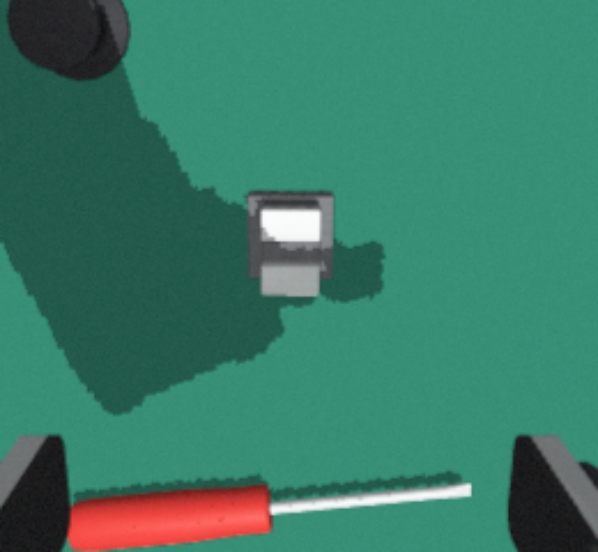

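The anvil's top face centre is at crop (291,252), i.e. picture (256.5,169.6), and it is squarely aligned with the jaws.

```bash
python3 - <<'E'
from h import *
c=cam("wrist"); q=onz(c,[(256.5,169.6)],44)[0]; print(q)
plan(q[0],q[1],17,73.9)
E
```

```text
[659.78805192 167.95882458]
t 23.98 tcp [663.6 165.9 201.4] yaw_y 74.1 shift m [0.0042 0.001  0.1844] turn 0.16 op 0.999 F [ 0.8 -0.7  0.8] ff 0.0
```

```bash
python3 -m pendant '[[[0.004,0.001,0.02],0],[[0,0,0.035],0],[[0,0,0.035],0],[[0,0,0.035],0],[[0,0,0.03],0],[[0,0,0.015],0],[[0,0,0.008],0],[[0,0,0.004],0],[[0,0,0],0],[[0,0,0],0],[[0,0,0],0],[[0,0,0],0]]'
python3 -c "from h import *;plan(660,167.5,17,73.9)"
```

```text
t: 24.98
tcp_pos: [661.5, 168.1, 21.2]
orientation: [[-0.961, 0.275, 0.003], [0.275, 0.961, 0.0], [-0.003, 0.001, -1.0]]
contact_force: [-0.4, 0.0, -0.3]
opening: 1.002
finger_force: 0.0
t 24.98 tcp [661.5 168.1  21.2] yaw_y 74.0 shift m [ 0.0013 -0.001   0.0042] turn 0.12 op 1.002 F [-0.4  0.  -0.3] ff 0.0
```

```bash
python3 -m pendant '[[[0.001,0,0.002],0],[[0,0,0],0],[[0,0,0],0],[[0,0,0],0]]'
python3 -m pendant '[[[0,0,0],0],[[0,0,0],0],[[0,0,0],0],[[0,0,0],0],[[0,0,0],0],[[0,0,0],0],[[0,0,0],0],[[0,0,0],0],[[0,0,0],0],[[0,0,0],0]]' 0 70
python3 -m pendant '[[[0,0,-0.01],0],[[0,0,-0.02],0],[[0,0,-0.03],0],[[0,0,-0.035],0],[[0,0,-0.035],0],[[0,0,-0.03],0],[[0,0,-0.02],0],[[0,0,0],0],[[0,0,0],0],[[0,0,0],0],[[0,0,0],0]]'
python3 - <<'E'
from h import *
plan(446.2,243.9,200,107)
c=cam("wrist"); cv2.imwrite("pics/w10.png",c["color"])
E
```

```text
t: 25.32
tcp_pos: [659.0, 168.1, 17.4]
orientation: [[-0.961, 0.275, 0.0], [0.275, 0.961, -0.0], [-0.0, -0.0, -1.0]]
contact_force: [0.5, -0.2, -0.3]
opening: 1.002
finger_force: 0.0
t: 26.15
tcp_pos: [659.3, 168.1, 17.5]
orientation: [[-0.961, 0.275, 0.0], [0.275, 0.961, -0.0], [-0.001, 0.0, -1.0]]
contact_force: [1.1, -0.9, 0.5]
opening: 0.263
finger_force: 69.6
t: 27.07
tcp_pos: [656.8, 167.8, 193.9]
orientation: [[-0.961, 0.275, -0.006], [0.275, 0.961, -0.001], [0.006, -0.003, -1.0]]
contact_force: [0.1, -0.1, -3.9]
opening: 0.268
finger_force: 69.1
t 27.07 tcp [656.8 167.8 193.9] yaw_y 74.0 shift m [ 0.2234  0.0151 -0.0049] turn -32.98 op 0.268 F [ 0.1 -0.1 -3.9] ff 69.1
```

View pics/w10.png

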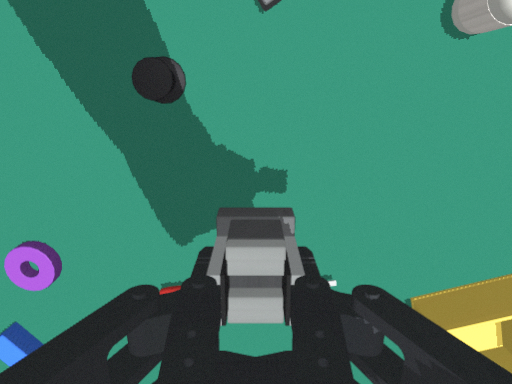

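The anvil is held upright, with its top face spanning about u 226–286, v 248–322. I'll move over the stack and turn.

```bash
python3 - <<'E'
from h import *
o=readout.get_obs(); c=cam("wrist"); p=np.array(o["tcp_pos"]); R=np.array(o["orientation"])
for uv in[(256,248),(256,322),(256,274),(256,288)]: print(uv,(R[:2,:2].T@(onz(c,[uv],p[2]+26.5)[0]-p[:2])).round(1))
E
python3 -m pendant '[[[0.0372,0.0025,0],0],[[0.0372,0.0025,0],0],[[0.0372,0.0025,0],0],[[0.0372,0.0025,0],0],[[0.0372,0.0025,0],0],[[0.0372,0.0025,0],0],[[0,0,0],-6.6],[[0,0,0],-6.6],[[0,0,0],-6.6],[[0,0,0],-6.6],[[0,0,0],-6.6],[[0,0,0],0]]'
python3 -m pendant '[[[0,0,0],0],[[0,0,0],0],[[0,0,0],0],[[0,0,0],0]]'
python3 -c "from h import *;plan(446,243.7,99,107)"
```

```text
(256, 248) [16.8  0.1]
(256, 322) [-17.2   0.1]
(256, 274) [5.4 0.1]
(256, 288) [-1.   0.1]
t: 28.17
tcp_pos: [447.8, 243.8, 196.2]
orientation: [[-0.956, -0.295, -0.002], [-0.295, 0.956, -0.001], [0.002, -0.0, -1.0]]
contact_force: [0.6, 0.1, -3.5]
opening: 0.266
finger_force: 69.2
t: 28.5
tcp_pos: [448.5, 243.9, 197.1]
orientation: [[-0.957, -0.292, -0.0], [-0.292, 0.957, -0.0], [0.0, -0.0, -1.0]]
contact_force: [0.6, -0.7, -3.2]
opening: 0.267
finger_force: 69.2
t 28.5 tcp [448.5 243.9 197.1] yaw_y 107.0 shift m [0.0025 0.0005 0.0981] turn -0.05 op 0.267 F [ 0.6 -0.7 -3.2] ff 69.2
```

```bash
python3 -m pendant '[[[0.002,0,0.02],0],[[0,0,0.03],0],[[0,0,0.02],0],[[0,0,0.012],0],[[0,0,0.007],0],[[0,0,0.003],0],[[0,0,0],0],[[0,0,0],0],[[0,0,0],0],[[0,0,0],0],[[0,0,0],0]]'
python3 -c "from h import *;plan(446,243.7,98.5,107)"
```

```text
t: 29.42
tcp_pos: [447.4, 243.7, 106.2]
orientation: [[-0.956, -0.293, 0.002], [-0.293, 0.956, 0.001], [-0.002, 0.0, -1.0]]
contact_force: [-0.4, -0.7, -3.2]
opening: 0.266
finger_force: 69.1
t 29.42 tcp [447.4 243.7 106.2] yaw_y 107.0 shift m [0.0013 0.0004 0.0077] turn 0.02 op 0.266 F [-0.4 -0.7 -3.2] ff 69.1
```

```bash
python3 -m pendant '[[[0,0,0.003],0],[[0,0,0.002],0],[[0,0,0.001],0],[[0,0,0.001],0],[[0,0,0],0],[[0,0,0],0],[[0,0,0],0],[[0,0,0],0]]'
python3 -c "from h import *;plan(446,243.7,98.5,107)"
```

```text
t: 30.08
tcp_pos: [446.4, 243.3, 98.5]
orientation: [[-0.956, -0.293, -0.0], [-0.293, 0.956, -0.0], [0.0, -0.0, -1.0]]
contact_force: [-2.2, -0.8, 1.4]
opening: 0.264
finger_force: 69.5
t 30.08 tcp [446.4 243.3  98.5] yaw_y 107.0 shift m [ 0.0003  0.0005 -0.    ] turn 0.02 op 0.264 F [-2.2 -0.8  1.4] ff 69.5
```

Contact at the expected height. Releasing and retreating.

```bash
python3 -m pendant '[[[0,0,0],0],[[0,0,0],0],[[0,0,0],0],[[0,0,0],0],[[0,0,0],0],[[0,0,0],0]]' 1
python3 -m pendant '[[[0,0,-0.02],0],[[0,0,-0.03],0],[[0,0,-0.03],0],[[0,0,-0.03],0],[[0,0,-0.02],0],[[0,0,0],0],[[0,0,0],0],[[0,0,0],0],[[0,0,0],0],[[0,0,0],0]]'
python3 - <<'E'
from h import *
plan(446,243.7,98.5,107)
c=cam("wrist"); t=cam("scene")["color"]
a=cv2.resize(c["color"][60:280,150:360],(400,419)); b=cv2.resize(t[100:260,80:400],(400,200)); 
cv2.imwrite("pics/w11.png",np.vstack([a,b])[:600])
E
```

```text
t: 30.58
tcp_pos: [447.0, 243.5, 98.4]
orientation: [[-0.956, -0.293, 0.0], [-0.293, 0.956, 0.0], [-0.001, 0.0, -1.0]]
contact_force: [-0.7, -0.0, -1.0]
opening: 1.002
finger_force: 0.0
t: 31.42
tcp_pos: [445.6, 243.0, 226.6]
orientation: [[-0.956, -0.293, -0.003], [-0.293, 0.956, -0.001], [0.003, -0.0, -1.0]]
contact_force: [-0.6, 0.5, -0.3]
opening: 0.999
finger_force: 0.0
t 31.42 tcp [445.6 243.  226.6] yaw_y 107.0 shift m [-0.001   0.0006  0.1281] turn 0.02 op 0.999 F [-0.6  0.5 -0.3] ff 0.0
```

View pics/w11.png

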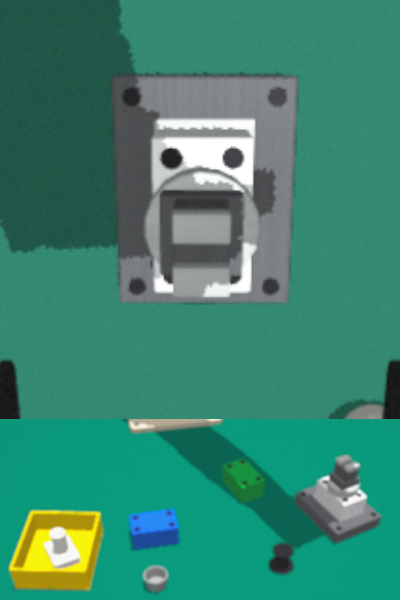

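The stack stands aligned: the anvil (crop (201,248)) is over the ring (201,228), and the blank is upright in the bin at crop (60,545). Handing in.

```bash
python3 - <<'E'
from h import *
from rig import finish_job
c=cam("wrist"); print(onz(c,[(255.5,190.2)],125)); print(finish_job())
E
```

```text
[[444.58451918 242.75132248]]
the job is handed in; nothing more can be done
None
```

The job is handed in: the blanking block stands upright in the bin, and the tall riser, spacer and anvil are stacked on the plate, each within about 3 mm of centre by camera, with the low riser never touched; `finish_job` returned no verdict.

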